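# Prop up a hotplate guard and set the dial beneath it

## Task

The hotplate's clear flip-up guard drops shut whenever nothing holds it: tip it up with the tall square wooden pepper mill and leave the mill standing upright on the control panel, so that it props the guard steeply open on its own. Then turn the dial beneath until its pointer is at the long raised mark. Leave the guard propped by the standing mill, and do not shift or knock over the spice jar, the round pepper mill or the lidded jar.

Things in the scene. Friction and masses are not known exactly. Their poses are not given: they have to be found in the camera images.
- hotplate: White compact hotplate, fixed; local x -180 (front) to +130 mm, y -135 to +135, flat top (deck) at z 60. Origin on the worktop; local x points away from the robot (small yaw apart), y left. Round burner at the back; the control panel is the front part of the deck, local x -170 to -30. Side cheeks 34 mm high along y = +-131, x -127 to -17; hinge posts 50 mm high at their back ends.
- guard (a joint): Guard hinge, rad: 0 closed (level), 1.40 at its stop, still leaning to the robot, so it falls shut unless held; no spring, nearly no friction. Clear plate 106 long, 246 wide, 4 mm thick, 65 g in all; its front flares up and forward into a lip that carries a free-turning steel roller, 16 mm thick, across the whole width. A thing pushed level against the roller (about 1 N) tips the guard up and ends under it.
- guard_hinge (a point): Middle of the guard's hinge line, at hotplate local (-20, 0, 100) mm, 40 mm above the deck; the line runs along hotplate y. A fixed wall shelf hangs over the back of the worktop, from world x of about 0.6 m on, about 0.4 m up: keep wrists in front of it.
- guard_roller (a point): Middle of the roller's axis at the guard's front; closed, it lies 140 mm in front of the hinge line and 30 mm above it, at hotplate local (-160, 0, 130); moves with the guard.
- prop_spot (a point): A good spot on the deck (z = deck surface) for the axis of the square mill: hotplate local (-88, +75) mm, on the left half of the panel, clear of the dial. A mill standing there holds the guard at about 1.2 rad.
- dial (a joint): Dial angle, rad, range -0.9 to 1.8: 0 = pointer at the long mark, pointing to the hotplate's front; grows counter-clockwise from above (at 1.57 the pointer points to the hotplate's right, -y). Starts at 0.7 to 1.3, turns with 0.04 N m, stays where left. Black: round skirt 56 mm across, 12 high; on it a bar 13 wide, its top 36 above the deck, reaching 34 on the pointer side, 16 on the other.
- dial_axis (a point): Dial axis at deck height, hotplate local (-120, -62, 60) mm; fixed to the hotplate.
- dial_tip (a point): End of the dial's pointer: 34 mm from the axis, 25 mm above the deck; moves with the dial.
- mark (a point): Outer top of the long raised mark on the deck in front of the dial (14 mm long, 5 mm wide), 45 mm from the dial axis at hotplate local (-165, -62). Other positions have small dots.
- square_mill: Tall square pepper mill of dark wood, loose, 48 x 48 mm, 170 mm high, 0.32 to 0.52 kg; origin at the centre of its underside, x and y square to its flat sides, z up. Flat upright sides from the foot to 162 mm with a flush steel band at 119 mm, a small steel nub on top. Easily gripped across two sides at about 105 mm.
- spice_jar: Round spice jar with green cap, 46 mm across, 106 mm high, loose; origin at the centre of its underside. Leave where it is.
- round_mill: Round pepper mill of brown wood with a ball head, 58 mm across, 170 mm high, loose; origin at the centre of its underside. Leave where it is.
- lidded_jar: Glass jar with a wide ribbed screw lid, 72 mm across, 92 mm high, loose; origin at the centre of its underside. Leave where it is.

How it is judged:
On the way, in this order (a step that is already met when the one before it is completed fails the run):
1. the guard is propped steeply open by the mill standing upright on the panel, with the robot off both (value of joint guard above 0.9 rad and angle between square_mill's own z axis and vertical below 0.15 rad and z of square_mill in the frame of hotplate between 0.055 and 0.066 m and contact force between square_mill and guard above 0.005 N and contact force between square_mill and the fingers below 0.05 N and contact force between each of the arm, the fingers and guard below 0.05 N), for 0.4 s.
2. the dial's pointer is at the long mark (value of joint dial between -0.13 and 0.13 rad and value of joint guard above 0.9 rad), for 0.2 s.
At the end, for the whole second after the job is handed in: The guard is at rest more than 0.9 rad open, leaning on the square pepper mill, which stands still and upright (within 0.15 rad) on the hotplate's deck; the dial's pointer is within 0.13 rad of the long mark (all of step 2 and velocity of joint guard between -0.1 and 0.1 rad/s and angle between square_mill's own z axis and vertical below 0.15 rad and z of square_mill in the frame of hotplate between 0.055 and 0.066 m and contact force between square_mill and guard above 0.005 N and linear speed of square_mill below 0.02 m/s); the robot touches nothing.
It fails at once if the spice jar, the round pepper mill or the lidded jar is shifted by more than 40 mm or knocked over (distance of any of spice_jar, round_mill, lidded_jar from where it was at the start of the episode above 0.04 m or angle between any of spice_jar, round_mill, lidded_jar's own z axis and vertical above 0.5 rad).
It also fails if it takes over 62 s, if anything falls off the work surface, if the arm or the gripper's body presses on something with over 40 N, if the wrist force passes 120 N, or if a joint passes its speed limit or range.

## Robot

A 6-joint arm with a two-finger parallel gripper is mounted at the origin on a cart in front of the work surface, level with it; the furniture and walls round the work are solid. World frame = base frame: x ahead of the robot, y to its left, z up, the work surface at z = 0. Lengths are in m, angles in rad, forces in N, time in s.
With the tool pointing down it reaches from about 0.2 to 0.875 m from the base axis. Payload 3.4 kg.
Tool frame: the origin (TCP) lies midway between the tips of the shut fingers; the grasp point (between the pads) lies robot.hold_point_z behind it (robot.hold_point_z is the distance from the TCP to the grasp point, in m); y points along the fingers, z is the direction in which the jaws open and shut, and the axes are right-handed (so a half turn about y gives the same grasp; the last joint's range is limited). The gripper opens to 94 mm and grips with 3 to 60 N. Pads are 16 mm wide; open, the fingers measure 119 mm over their backs; the gripper's body (75 mm by 177 mm) begins 78 mm behind the grasp point.
Start: joints at [1.054, 0.276, 1.505, -0, 1.361, -0.121], TCP at [0.222, 0.531, 0.205] pointing down, gripper open.
Joint ranges: [-2.89, 2.89], [-0.75, 2.08], [0.22, 2.7], [-1.18, 4.32], [0.11, 2.71], [-2.7, 2.7]. Speed limits (rad/s): [2.57, 2.57, 3.14, 3.14, 3.14, 3.14].

## Interface

Orientations are given as a unit quaternion [x, y, z, w].
In Python, from cell import robot gives the robot as it stands.
- The arm moves only by the tool drive_tool, never from a script. Its argument "rows" is a list of rows, each a list of 4 numbers: the shift along the tool's x, y, z in cm, then the turn about the tool's y in degrees. In form: [[x, y, z, yaw], ...]. A call has 1 to 20 rows; each row is the pose to reach, as a shift and turn from the pose commanded when the call began, along the tool's axes at that moment; what a row does not reach only later rows make up. A row lasts 1/12 s, in which the tool goes at most 41.7 mm and 7.16 degrees, less where a joint would pass 70% of its speed; a pose out of reach is approached as far as the arm can. A call with a gripper value outside its range is refused whole. "claw" is the opening, from 0 (shut) to 1 (fully open), set as the call begins (left out, the last holds). The fingers move at their own pace and stop on an object; "force" is the grip in N (left out, the last holds). Time passes only in rows, so rows that repeat a pose let the fingers close. It gives the time, the measured TCP pose, the force and the opening at its end, in the units of the state.
- robot.state(): the state, without advancing time (a new reading comes with each control period).
- robot.read_camera(name): name is "scene" or "top" or "wrist"; returns (picture, depth): 480x640x3 uint8, red, green, blue; 480x640 float32, m along the optical axis (not along the pixel's ray), 0 where there is no reading.
- robot.calibration(name): a dict with "camera_matrix" (3x3 intrinsics, pixels), "R" (3x3) and "t" (3): a world point X has camera coordinates R X + t; the wrist camera has in their place "T_tool_cam" (4x4, takes a point from camera to tool coordinates, whose origin is the TCP and whose axes are the tool frame's). Camera axes: x right, y down, z forward; pixel columns grow to the right and rows downward; lengths in m; the calibration is good to about 2 mm. A picture is of the moment at which its call begins: read the wrist's pose just before it. calibration takes no time and is no camera call.
- robot.hand_in(): hands the job in, once; it reports no verdict.
The state is a dict: "time": time; "joint_positions": joint angles; "joint_velocities": joint speeds; "joint_efforts": joint torques, N m; "ee_pos": TCP position; "orientation": TCP orientation; "ft_force": force on the tool from outside, world axes, zero at the start; "moment": the same for the moment, N m; "opening": finger opening in m.
Only numpy, scipy, OpenCV 4.12 (cv2) and the standard library are available. Lean on these libraries where they do the work, as an engineer would, in place of code of your own. Each camera call takes 0.05 s, during which the arm holds its last target.

## Working session

There is one attempt and no reset: what is moved stays moved. The work goes in short steps, Python scripts to look and compute and a tool call to move; the robot and the scene stay as the last step left them, time stands still between calls to the robot, and variables do not carry over. Pictures are saved under pics/ and viewed, and the job is handed in when it is done.

Besides the shell and the picture viewer there is one more tool, called after "Request:" in YAML: its name, and indented under it one key for each argument. drive_tool: Moves the arm, as the interface text tells. Its arguments: {"type":"object","properties":{"rows":{"type":"array"},"claw":{"type":"number"},"force":{"type":"number"}},"required":["rows"]}

```bash
ls; mkdir -p pics
python3 - <<'E'
from cell import robot
import cv2, numpy as np
s=robot.state(); print(s, robot.hold_point_z)
for n in ("scene","top","wrist"):
    im,d=robot.read_camera(n); cv2.imwrite(f"pics/{n}0.png",im[:,:,::-1]); np.save(f"pics/{n}0.npy",d)
    print(n,robot.calibration(n))
E
```

```text
pics
{'time': 0.0, 'joint_positions': array([ 1.05398177e+00,  2.76613311e-01,  1.50612606e+00,  2.85284860e-06,
        1.36070952e+00, -1.20967217e-01]), 'joint_velocities': array([-1.63652115e-03, -4.72893646e-04, -4.25378850e-04, -2.28592152e-04,
        3.94310638e-05, -1.03279969e-03]), 'joint_efforts': array([ 1.13306971e-03, -4.04590023e+01, -2.37226689e+01,  7.00579234e-02,
        3.45311954e-02, -1.04034132e-04]), 'ee_pos': array([0.22141502, 0.53003796, 0.20459714]), 'orientation': array([ 0.69392446, -0.13924804,  0.13883467, -0.69267869]), 'ft_force': array([0.16615499, 0.12908994, 0.48922866]), 'moment': array([-0.02596422, -0.01972103, -0.01108627]), 'opening': 0.09352171607350698} 0.0188
scene {'camera_matrix': array([[488.25112617,   0.        , 314.85065869],
       [  0.        , 488.25112617, 244.5946145 ],
       [  0.        ,   0.        ,   1.        ]]), 'R': array([[ 0.8488488 , -0.52856527,  0.00862958],
       [-0.34869587, -0.5721079 , -0.74236362],
       [ 0.39732468,  0.62714537, -0.66994163]]), 't': array([-0.40874626,  0.23402276,  0.97849013])}
top
[... 209 characters left out ...]
33, -0.01978769],
       [-0.98709826, -0.01219041, -0.15965092],
       [ 0.15935914,  0.02201437, -0.98697519]]), 't': array([0.00852185, 0.49354781, 0.94822436])}
wrist {'camera_matrix': array([[425.38293693,   0.        , 313.73415536],
       [  0.        , 425.38293693, 242.37676739],
       [  0.        ,   0.        ,   1.        ]]), 'T_tool_cam': array([[ 6.54843001e-04,  9.64870856e-01,  2.62723813e-01,
        -7.60282267e-02],
       [-5.91843965e-04, -2.62723449e-01,  9.64870996e-01,
        -1.78117245e-01],
       [ 9.99999610e-01, -7.87330521e-04,  3.99010382e-04,
         6.59585399e-05],
       [ 0.00000000e+00,  0.00000000e+00,  0.00000000e+00,
         1.00000000e+00]])}
```

View pics/scene0.png

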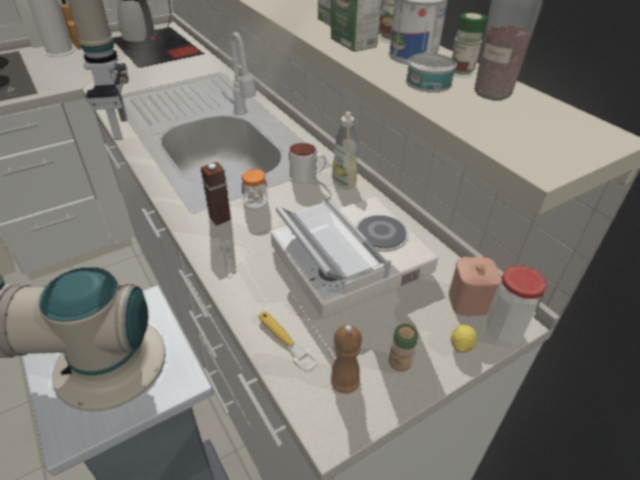

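View pics/top0.png

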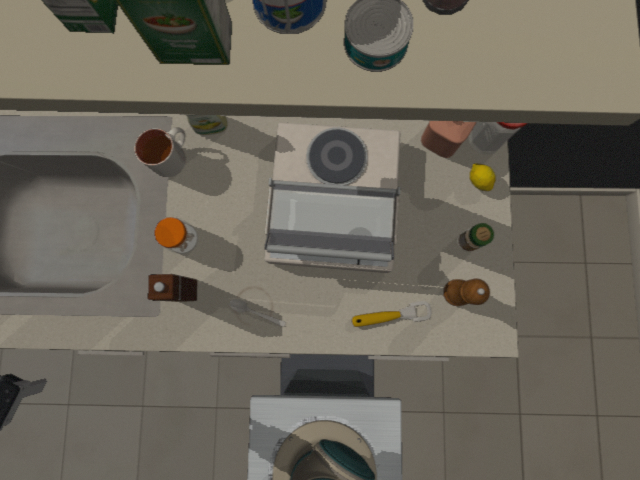

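View pics/wrist0.png

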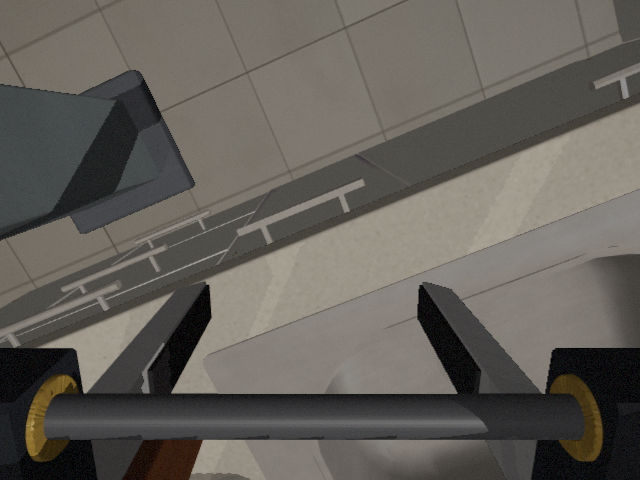

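```bash
cat > h.py <<'E'
import numpy as np, cv2
from scipy.spatial.transform import Rotation as Ro
from cell import robot
def cloud(n,d,s=None):
    c=robot.calibration(n); K=c["camera_matrix"]
    v,u=np.mgrid[0:480,0:640]
    P=np.stack([(u-K[0,2])/K[0,0]*d,(v-K[1,2])/K[1,1]*d,d],-1)
    if n=="wrist":
        T=c["T_tool_cam"]; P=P@T[:3,:3].T+T[:3,3]
        R=Ro.from_quat(s["orientation"]).as_matrix(); return P@R.T+s["ee_pos"]
    return (P-c["t"])@c["R"]
def proj(n,X,s=None):
    c=robot.calibration(n); K=c["camera_matrix"]; X=np.atleast_2d(X)
    if n=="wrist":
        R=Ro.from_quat(s["orientation"]).as_matrix(); T=c["T_tool_cam"]
        Y=((X-s["ee_pos"])@R-T[:3,3])@T[:3,:3]
    else: Y=X@c["R"].T+c["t"]
    p=Y@K.T; return p[:,:2]/p[:,2:]
E
python3 - <<'E'
from h import *
s=robot.state(); print(Ro.from_quat(s["orientation"]).as_matrix().round(3))
for n in("top","scene"):
    d=np.load(f"pics/{n}0.npy"); im=cv2.imread(f"pics/{n}0.png"); W=cloud(n,d)
    ok=(d>0)&(W[...,0]>.15)&(W[...,0]<.65)&(W[...,2]>.02)&(W[...,2]<.3)
    # height image map
    H=np.zeros((300,500),np.uint8) # x .15-.75 , y -.5..+.5, 2mm
    P=W[ok]; r=((.75-P[:,0])/.002).astype(int); c=((.5-P[:,1])/.002).astype(int)
    k=(r>=0)&(r<300)&(c>=0)&(c<500)
    np.maximum.at(H,(r[k],c[k]),(P[k,2]*1000).clip(0,255).astype(np.uint8))
    cv2.imwrite(f"pics/h_{n}.png",cv2.applyColorMap(H,cv2.COLORMAP_JET))
    # clusters
    m=(W[...,2]>.07)&(W[...,2]<.25)&(d>0)&(W[...,0]>.2)&(W[...,0]<.6)&(abs(W[...,1])<.6)
    N,L,st,ce=cv2.connectedComponentsWithStats(m.astype(np.uint8))
    for i in range(1,N):
        if st[i,4]>60:
            Q=W[L==i]; print(n,ce[i].round(),st[i,4],np.percentile(Q,[2,50,98],axis=0).round(3).tolist())
E
```

```text
[[ 0.923 -0.001  0.386]
 [-0.386 -0.001  0.923]
 [-0.    -1.    -0.001]]
top [331. 220.] 9371 [[0.437, -0.136, 0.092], [0.513, -0.008, 0.103], [0.587, 0.119, 0.138]]
top [170. 232.] 821 [[0.458, 0.294, 0.072], [0.486, 0.321, 0.091], [0.516, 0.352, 0.094]]
top [479. 235.] 526 [[0.467, -0.328, 0.073], [0.487, -0.304, 0.105], [0.508, -0.287, 0.109]]
top [167. 287.] 1047 [[0.349, 0.284, 0.075], [0.371, 0.296, 0.161], [0.396, 0.331, 0.171]]
top [473. 292.] 701 [[0.351, -0.3, 0.074], [0.372, -0.272, 0.151], [0.394, -0.257, 0.169]]
top [ 38. 383.] 110 [[0.201, 0.472, 0.209], [0.208, 0.475, 0.231], [0.211, 0.482, 0.249]]
scene [122. 114.] 124 [[0.23, 0.568, 0.203], [0.24, 0.575, 0.223], [0.25, 0.582, 0.247]]
scene [118. 131.] 62 [[0.2, 0.469, 0.202], [0.204, 0.476, 0.228], [0.209, 0.486, 0.249]]
scene [214. 182.] 894 [[0.346, 0.283, 0.073], [0.364, 0.288, 0.129], [0.393, 0.329, 0.166]]
scene [253. 178.] 365 [[0.455, 0.294, 0.072], [0.481, 0.315, 0.088], [0.512, 0.351, 0.092]]
scene [334. 243.] 4996 [[0.432, -0.143, 0.075], [0.514, -0.035, 0.101], [0.584, 0.111, 0.136]]
scene [347. 346.] 981 [[0.348, -0.305, 0.073], [0.363, -0.293, 0.141], [0.389, -0.267, 0.166]]
scene [405. 338.] 629 [[0.465, -0.331, 0.072], [0.481, -0.315, 0.102], [0.507, -0.29, 0.106]]
```

Run:
```python
import cv2
im=cv2.imread("pics/top0.png")[100:330,130:530]
cv2.imwrite("pics/top0z.png",cv2.resize(im,(800,460),interpolation=cv2.INTER_CUBIC))
im=cv2.imread("pics/scene0.png")[150:330,180:450]
cv2.imwrite("pics/scene0z.png",cv2.resize(im,(800,533),interpolation=cv2.INTER_CUBIC))
```

```text
(no output)
```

View pics/top0z.png

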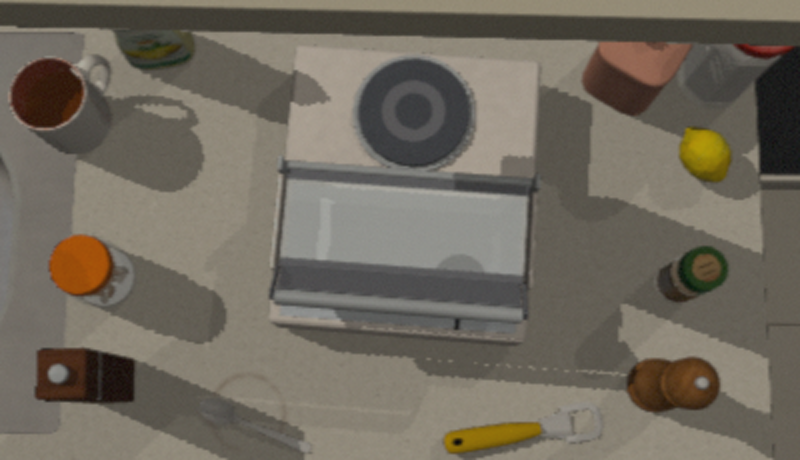

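View pics/scene0z.png

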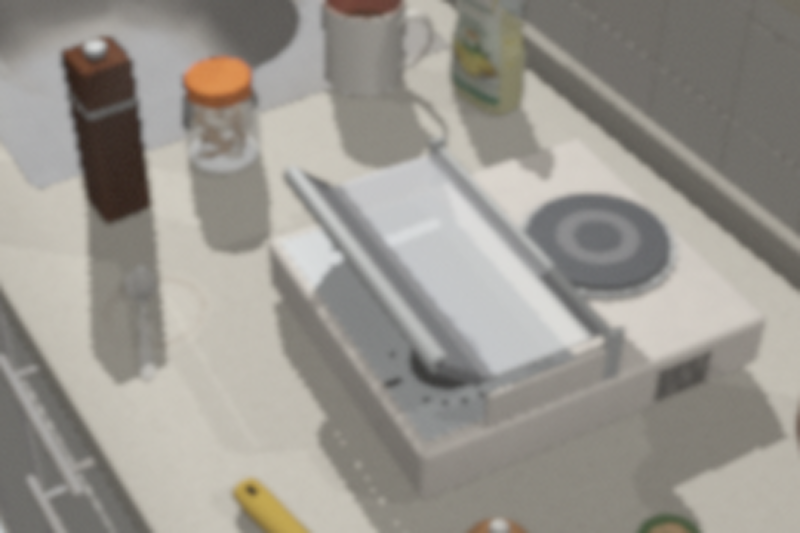

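Run:
```python
from h import *
for n in("top","scene"):
    d=np.load(f"pics/{n}0.npy"); W=cloud(n,d)
    m=(d>0)&(W[...,2]>.052)&(W[...,2]<.068)&(W[...,0]>.35)&(W[...,0]<.8)&(abs(W[...,1])<.2)
    N,L,st,ce=cv2.connectedComponentsWithStats(m.astype(np.uint8))
    i=[j for j in range(1,N) if st[j,4]>150]; k=np.isin(L,i)
    Q=W[k]; print(n,"deck z",np.median(Q[:,2]))
    print(cv2.minAreaRect((Q[:,:2]*1000).astype(np.float32)))
    b=cv2.boxPoints(cv2.minAreaRect((Q[:,:2]*1000).astype(np.float32))); print(b.round(1).tolist())
    # roller (highest z)
    g=(d>0)&(W[...,2]>.125)&(W[...,2]<.15)&(abs(W[...,1])<.16)&(W[...,0]>.38)&(W[...,0]<.5)
    Q=W[g]; print("roller",len(Q),cv2.minAreaRect((Q[:,:2]*1000).astype(np.float32)),np.median(Q,0).round(4))
    p=np.polyfit(Q[:,1],Q[:,0],1); print("slope",p)
    # mill
    near=(d>0)&(abs(W[...,0]-.37)<.05)&(abs(W[...,1]-.305)<.06)
    for lo,hi in((.155,.168),(.02,.15),(.02,.168)):
        Q=W[near&(W[...,2]>lo)&(W[...,2]<hi)]
        print("mill",lo,len(Q),np.median(Q,0).round(4),cv2.minAreaRect((Q[:,:2]*1000).astype(np.float32)),Q[:,2].max())
```

```text
top deck z 0.060684923368519536
((578.6998291015625, -11.622116088867188), (270.0880432128906, 310.7515869140625), 86.14692687988281)
[[414.6000061035156, -135.89999389648438], [724.5999755859375, -156.8000030517578], [742.7999877929688, 112.69999694824219], [432.70001220703125, 133.60000610351562]]
roller 1131 ((446.1282043457031, -3.0589370727539062), (251.23492431640625, 21.65361785888672), 86.07659912109375) [ 0.4436 -0.003   0.1363]
slope [0.06508341 0.44410462]
mill 0.155 613 [0.3715 0.3056 0.1618] ((372.514892578125, 308.2931213378906), (46.655635833740234, 48.795326232910156), 1.0638717412948608) 0.16771416792068766
mill 0.02 511 [0.371  0.2855 0.0929] ((362.4085998535156, 295.5522155761719), (32.52866744995117, 63.727474212646484), 51.5682373046875) 0.14996055952223664
mill 0.02 1149 [0.3714 0.2886 0.1592] ((372.27032470703125, 308.5316467285156), (48.109100341796875, 49.01346969604492), 2.3892037868499756) 0.16771416792068766
scene deck z 0.058876875490319724
((576.4635009765625, -12.531143188476562), (273.8607482910156, 312.62420654296875), 85.84017944335938)
[[410.6000061035156, -137.8000030517578], [722.4000244140625, -160.39999389648438], [742.2999877929688, 112.69999694824219], [430.5, 135.39999389648438]]
roller 625 ((441.50750732421875, -5.2779998779296875), (249.96408081054688, 17.7580509185791), 86.71990203857422) [ 0.4391 -0.0219  0.1339]
slope [0.06051862 0.4400124 ]
mill 0.155 221 [0.367  0.3029 0.1598] ((370.1526794433594, 308.94891357421875), (48.96299743652344, 50.604637145996094), 2.871692419052124) 0.1679913844747271
mill 0.02 975 [0.3624 0.2873 0.0883] ((360.3194580078125, 296.8380432128906), (37.29944610595703, 66.40603637695312), 50.47562026977539) 0.14965908545020426
mill 0.02 1240 [0.3636 0.288  0.1053] ((369.79559326171875, 307.0895690917969), (50.09520721435547, 54.09825134277344), 3.5104615688323975) 0.1679913844747271
```

```bash
cat >> h.py <<'E'
YH=np.deg2rad(-3.85); O=np.array([.6025,-.0138])
def hp(x,y,z=None):
    c,s=np.cos(YH),np.sin(YH); w=O+np.array([c*x-s*y,s*x+c*y])/1000
    return w
def togo(xy,z,yawdeg):
    s=robot.state(); R=Ro.from_quat(s["orientation"]).as_matrix()
    d=R.T@(np.array([*xy,z])-s["ee_pos"])*100
    y=np.degrees(np.arctan2(R[1,0],R[0,0]))
    print("t",round(s["time"],2),"tcp",s["ee_pos"].round(4),"yaw",y.round(2),"F",s["ft_force"].round(2),"op",round(s["opening"],4))
    print("go",d.round(2),"turn",round(y-yawdeg,2)); return d
E
python3 - <<'E'
from h import *
togo((.3715,.308),.205,2); print(hp(-88,75),hp(-222,75),hp(-140,-62))
E
```

```text
t 0.15 tcp [0.2215 0.5301 0.2048] yaw -22.68 F [ 0.17 -0.12  0.01] op 0.0942
go [ 22.41  -0.   -14.71] turn -24.68
[0.51973444 0.06693947] [0.38603684 0.07593685] [ 0.45865298 -0.06625983]
```

Request:
drive_tool:
  rows:
    - [22.4,0,-14.7,-24.7]
    - [22.4,0,-14.7,-24.7]
    - [22.4,0,-14.7,-24.7]
    - [22.4,0,-14.7,-24.7]
    - [22.4,0,-14.7,-24.7]
    - [22.4,0,-14.7,-24.7]
    - [22.4,0,-14.7,-24.7]
    - [22.4,0,-14.7,-24.7]
    - [22.4,0,-14.7,-24.7]
    - [22.4,0,-14.7,-24.7]
    - [22.4,0,-14.7,-24.7]
  claw: 1

```text
time: 1.07
ee_pos: [0.371, 0.3095, 0.2054]
orientation: [-0.707, -0.013, 0.013, 0.707]
ft_force: [-1.2, 0.6, 1.2]
opening: 0.0938
```

Run:
```python
from h import *
togo((.3715,.308),.093,2); s=robot.state()
im,d=robot.read_camera("wrist"); cv2.imwrite("pics/w1.png",im[:,:,::-1])
W=cloud("wrist",d,s)
near=(d>0)&(abs(W[...,0]-.37)<.05)&(abs(W[...,1]-.305)<.06)&(W[...,2]<.168)
for lo,hi in((.15,.168),(.05,.168)):
    Q=W[near&(W[...,2]>lo)&(W[...,2]<hi)]; print(len(Q))
    if len(Q): print(np.median(Q,0).round(4),cv2.minAreaRect((Q[:,:2]*1000).astype(np.float32)))
```

```text
t 1.07 tcp [0.371  0.3095 0.2054] yaw 2.09 F [-1.17  0.55  1.19] op 0.0938
go [ 0.05 11.24 -0.15] turn 0.09
6513
[0.3677 0.3087 0.1608] ((372.37677001953125, 308.9125671386719), (47.98733901977539, 48.08854675292969), 2.473788261413574)
8471
[0.3612 0.3084 0.1605] ((372.3760070800781, 308.9201965332031), (47.99092483520508, 48.09086990356445), 2.506077527999878)
```

View pics/w1.png

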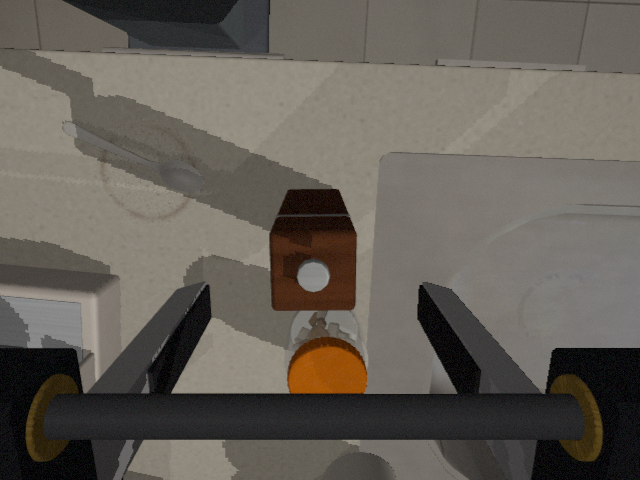

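Request:
drive_tool:
  rows:
    - [0.1,3,-0.1,0]
    - [0.1,6,-0.1,-0.4]
    - [0.1,9,-0.1,-0.4]
    - [0.1,11.2,-0.1,-0.4]
    - [0.1,11.2,-0.1,-0.4]
    - [0.1,11.2,-0.1,-0.4]
  claw: 1

```text
time: 1.62
ee_pos: [0.3716, 0.3081, 0.0929]
orientation: [0.707, 0.015, -0.016, -0.707]
ft_force: [-0.3, 0.6, 0.1]
opening: 0.0942
```

Request:
drive_tool:
  rows:
    - [0,0,0,0]
    - [0,0,0,0]
    - [0,0,0,0]
    - [0,0,0,0]
    - [0,0,0,0]
    - [0,0,0,0]
    - [0,0,0,0]
    - [0,0,0,0]
  claw: 0
  force: 40

```text
time: 2.28
ee_pos: [0.373, 0.3079, 0.0937]
orientation: [-0.707, -0.015, 0.015, 0.707]
ft_force: [-1.0, 0.5, 1.0]
opening: 0.0478
```

Run:
```python
from h import *
togo((.3715,.308),.093,2)
```

```text
t 2.28 tcp [0.373  0.3079 0.0937] yaw 2.41 F [-1.03  0.5   0.96] op 0.0478
go [-0.14  0.07  0.02] turn 0.41
```

Request:
drive_tool:
  rows:
    - [0,-1,0,0]
    - [0,-2.5,0,0]
    - [0,-4.5,0,0]
    - [0,-6.5,0,0]
    - [0,-7.5,0,0]
    - [0,-7.5,0,0]
    - [0,-7.5,0,0]

```text
time: 2.87
ee_pos: [0.3724, 0.3073, 0.1679]
orientation: [0.707, 0.015, -0.015, -0.707]
ft_force: [-0.5, 0.0, -3.6]
opening: 0.0478
```

Run:
```python
from h import *
togo(hp(-225,75),.168,-3.85)
```

```text
t 2.87 tcp [0.3724 0.3073 0.1679] yaw 2.42 F [-0.52  0.04 -3.62] op 0.0478
go [  0.09  -0.   -23.14] turn 6.27
```

Request:
drive_tool:
  rows:
    - [0,0,-1.5,0.5]
    - [0,0,-4,1]
    - [0,0,-7.5,2]
    - [0,0,-11,3]
    - [0,0,-14.5,4]
    - [0,0,-18,5]
    - [0,0,-21,6]
    - [0.1,0,-23.1,6.3]
    - [0.1,0,-23.1,6.3]
    - [0.1,0,-23.1,6.3]
    - [0.1,0,-23.1,6.3]

```text
time: 3.78
ee_pos: [0.3826, 0.0773, 0.1674]
orientation: [-0.706, 0.025, -0.023, 0.707]
ft_force: [0.0, 0.3, -3.8]
opening: 0.048
```

Run:
```python
from h import *
togo(hp(-225,75),.163,-3.85)
s=robot.state()
im,d=robot.read_camera("wrist"); cv2.imwrite("pics/w2.png",im[:,:,::-1])
im,d=robot.read_camera("scene"); cv2.imwrite("pics/s2.png",cv2.resize(im[130:370,160:480,::-1],(800,600)))
im,d=robot.read_camera("top"); cv2.imwrite("pics/t2.png",cv2.resize(im[130:330,130:430,::-1],(780,520)))
```

```text
t 3.78 tcp [0.3826 0.0773 0.1674] yaw -3.91 F [ 0.03  0.26 -3.81] op 0.048
go [ 0.05  0.44 -0.11] turn -0.06
```

View pics/w2.png

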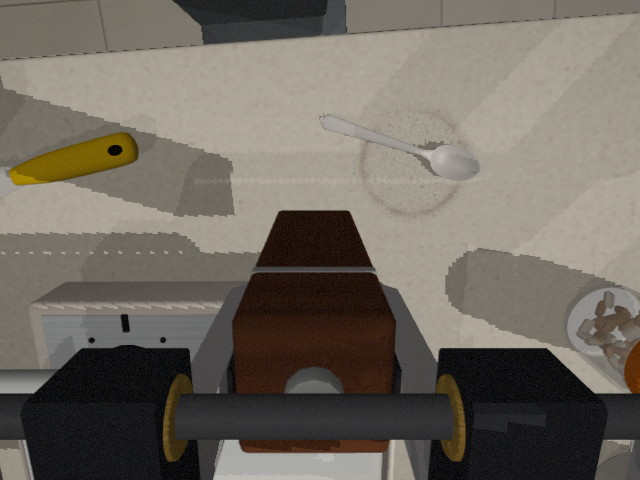

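View pics/s2.png

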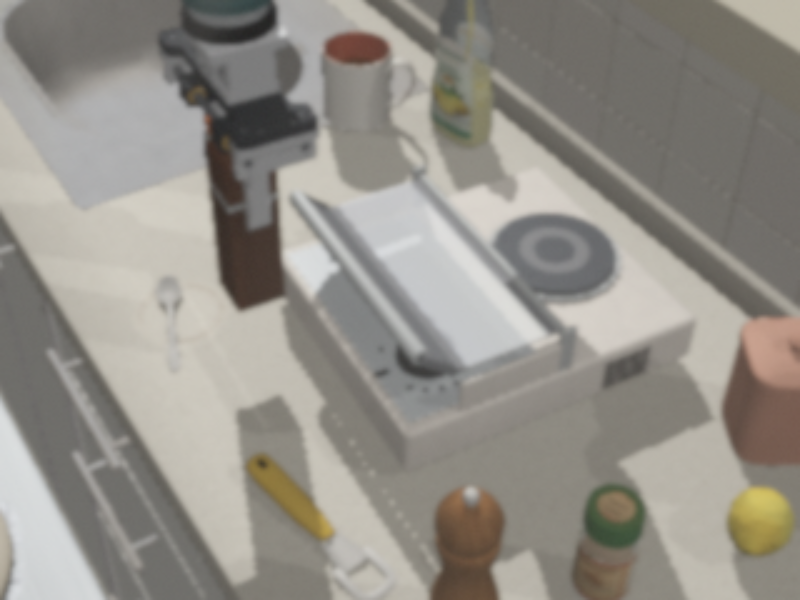

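Request:
drive_tool:
  rows:
    - [0,0.8,-0.1,0]
    - [1,0.8,-0.1,0]
    - [2,0.8,-0.1,0]
    - [3,0.8,-0.1,0]
    - [4,0.8,-0.1,0]
    - [5,0.8,-0.1,0]
    - [6,0.8,-0.1,0]
    - [7,0.8,-0.1,0]
    - [7,0.8,-0.1,0]
    - [7,0.8,-0.1,0]

```text
time: 4.77
ee_pos: [0.4543, 0.0709, 0.1604]
orientation: [0.707, -0.024, 0.024, -0.707]
ft_force: [-0.7, 0.4, -4.7]
opening: 0.0477
```

Run:
```python
from h import *
togo(hp(-88,75),.159,-3.85)
im,d=robot.read_camera("scene"); cv2.imwrite("pics/s3.png",cv2.resize(im[130:370,160:480,::-1],(800,600)))
```

```text
t 4.77 tcp [0.4543 0.0709 0.1604] yaw -3.89 F [-0.65  0.44 -4.75] op 0.0477
go [6.56 0.15 0.04] turn -0.04
```

View pics/s3.png

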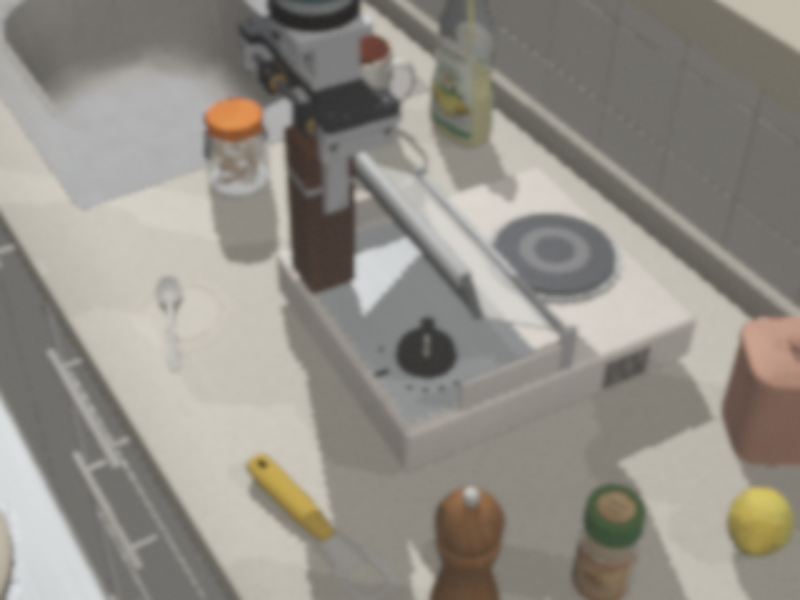

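Request:
drive_tool:
  rows:
    - [1,0,0,0]
    - [2,0,0,0]
    - [3,0,0,0]
    - [4,0,0,0]
    - [5,0,0,0]
    - [6,0,0,0]
    - [6.5,0,0,0]
    - [6.5,0,0,0]
    - [6.5,0,0,0]
    - [6.5,0,0,0]

```text
time: 5.65
ee_pos: [0.5174, 0.0668, 0.1602]
orientation: [-0.707, 0.024, -0.023, 0.707]
ft_force: [0.6, -0.1, -5.3]
opening: 0.0476
```

Run:
```python
from h import *
togo(hp(-88,75),.154,-3.85)
im,d=robot.read_camera("scene"); cv2.imwrite("pics/s4.png",cv2.resize(im[130:370,160:480,::-1],(800,600)))
```

```text
t 5.65 tcp [0.5174 0.0668 0.1602] yaw -3.88 F [ 0.6  -0.1  -5.28] op 0.0476
go [0.23 0.62 0.03] turn -0.03
```

View pics/s4.png

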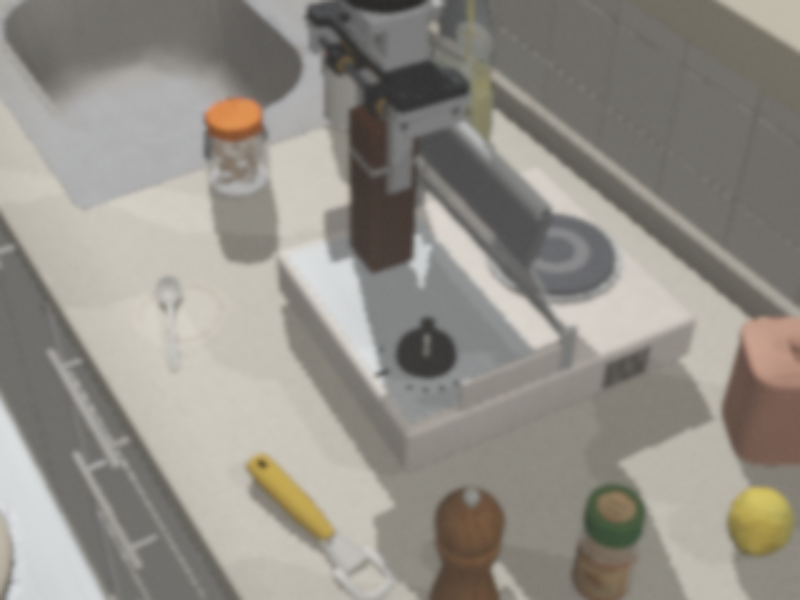

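Request:
drive_tool:
  rows:
    - [0.2,0,0,0]
    - [0.2,0.2,0,0]
    - [0.2,0.3,0,0]
    - [0.2,0.4,0,0]
    - [0.2,0.5,0,0]
    - [0.2,0.5,0,0]
    - [0.2,0.5,0,0]

```text
time: 6.28
ee_pos: [0.52, 0.0666, 0.1553]
orientation: [-0.707, 0.024, -0.024, 0.707]
ft_force: [0.0, -0.0, -4.6]
opening: 0.048
```

Run:
```python
from h import *
togo(hp(-88,75),.154,-3.85)
```

```text
t 6.28 tcp [0.52   0.0666 0.1553] yaw -3.88 F [ 0.02 -0.05 -4.59] op 0.048
go [-0.03  0.13  0.03] turn -0.03
```

Request:
drive_tool:
  rows:
    - [0,0.1,0,0]
    - [0,0.1,0,0]
    - [0,0.1,0,0]

```text
time: 6.53
ee_pos: [0.5201, 0.0666, 0.1544]
orientation: [-0.707, 0.024, -0.024, 0.707]
ft_force: [-0.4, 0.2, -4.9]
opening: 0.0478
```

Request:
drive_tool:
  rows:
    - [0,0.1,0,0]
    - [0,0.1,0,0]
    - [0,0.1,0,0]

```text
time: 6.78
ee_pos: [0.5204, 0.0666, 0.1537]
orientation: [-0.707, 0.024, -0.024, 0.707]
ft_force: [-0.1, -0.3, -2.7]
opening: 0.0483
```

Request:
drive_tool:
  rows:
    - [0,0.05,0,0]
    - [0,0.1,0,0]
    - [0,0.1,0,0]

```text
time: 7.03
ee_pos: [0.5204, 0.0666, 0.1537]
orientation: [-0.707, 0.023, -0.024, 0.707]
ft_force: [-2.4, -0.1, 5.4]
opening: 0.0478
```

Run:
```python
from h import *
togo(hp(-88,75),.154,-3.85)
im,d=robot.read_camera("scene"); cv2.imwrite("pics/s5.png",cv2.resize(im[130:370,160:480,::-1],(800,600)))
im,d=robot.read_camera("wrist"); cv2.imwrite("pics/w5.png",im[:,:,::-1])
```

```text
t 7.03 tcp [0.5204 0.0666 0.1537] yaw -3.87 F [-2.36 -0.14  5.37] op 0.0478
go [-0.07 -0.03  0.03] turn -0.02
```

View pics/s5.png

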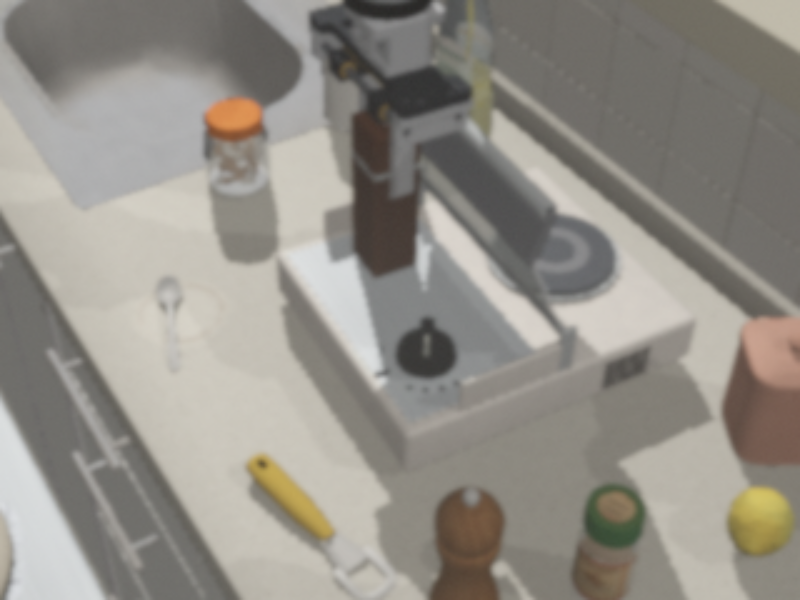

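View pics/w5.png

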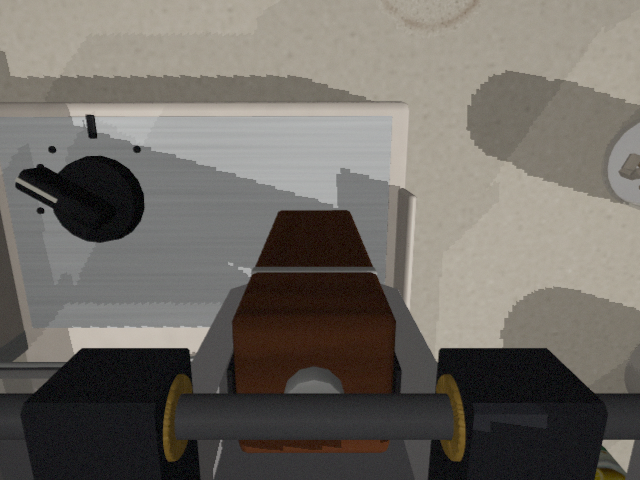

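Request:
drive_tool:
  rows:
    - [0,-0.05,0,0]
    - [0,-0.05,0,0]

```text
time: 7.3
ee_pos: [0.5204, 0.0666, 0.1537]
orientation: [-0.707, 0.024, -0.024, 0.707]
ft_force: [-1.6, 0.0, 4.7]
opening: 0.0475
```

Request:
drive_tool:
  rows:
    - [0,0,0,0]
    - [0,0,0,0]
    - [0,0,0,0]
    - [0,0,0,0]
    - [0,0,0,0]
    - [0,0,0,0]
    - [0,0,0,0]
    - [0,0,0,0]
  claw: 1

```text
time: 7.97
ee_pos: [0.5202, 0.0666, 0.1529]
orientation: [-0.707, 0.024, -0.024, 0.707]
ft_force: [-0.1, 0.2, 0.6]
opening: 0.0935
```

Run:
```python
from h import *
togo(hp(-210,75),.154,-3.85)
im,d=robot.read_camera("scene"); cv2.imwrite("pics/s6.png",cv2.resize(im[130:370,160:480,::-1],(800,600)))
im,d=robot.read_camera("wrist"); cv2.imwrite("pics/w6.png",im[:,:,::-1])
```

```text
t 7.97 tcp [0.5202 0.0666 0.1529] yaw -3.88 F [-0.13  0.17  0.63] op 0.0935
go [-12.24  -0.11   0.03] turn -0.03
```

View pics/s6.png

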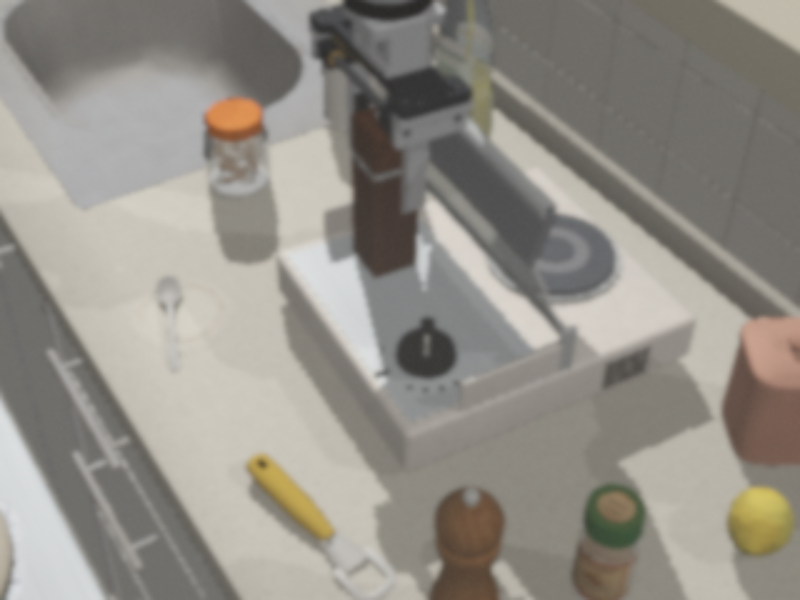

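View pics/w6.png

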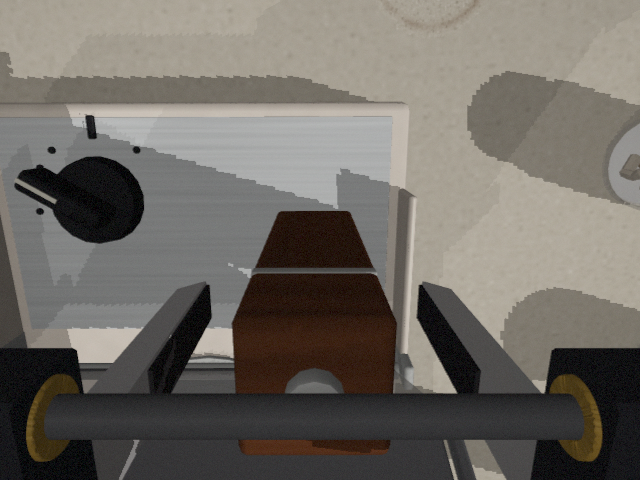

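Request:
drive_tool:
  rows:
    - [0,-0.5,0,0]
    - [0,-1,0,0]
    - [-0.5,-1.2,0,0]
    - [-2,-1.2,0,0]
    - [-4,-1.2,0,0]
    - [-6,-1.2,0,0]
    - [-8,-1.2,0,0]
    - [-10,-1.2,0,0]
    - [-12,-1.2,0,0]
    - [-12,-3,0,0]
    - [-12,-5,0,0]
    - [-12,-5,0,0]
    - [-12,-5,0,0]

```text
time: 9.15
ee_pos: [0.401, 0.0748, 0.204]
orientation: [-0.707, 0.023, -0.025, 0.707]
ft_force: [0.6, -0.3, -0.4]
opening: 0.0938
```

Run:
```python
from h import *
togo(hp(-140,-62),.204,-3.85)
s=robot.state()
im,d=robot.read_camera("scene"); cv2.imwrite("pics/s7.png",cv2.resize(im[130:370,160:480,::-1],(800,600)))
W=cloud("scene",d)
Q=W[(d>0)&(abs(W[...,0]-.52)<.06)&(abs(W[...,1]-.067)<.05)&(W[...,2]>.2)&(W[...,2]<.24)]
print(len(Q),np.percentile(Q,[5,50,95],axis=0).round(3))
im,d=robot.read_camera("wrist"); cv2.imwrite("pics/w7.png",im[:,:,::-1])
```

```text
t 9.15 tcp [0.401  0.0748 0.204 ] yaw -3.87 F [ 0.6  -0.34 -0.38] op 0.0938
go [  6.71   0.02 -13.68] turn -0.02
806 [[0.494 0.027 0.203]
 [0.534 0.058 0.218]
 [0.555 0.109 0.229]]
```

View pics/s7.png

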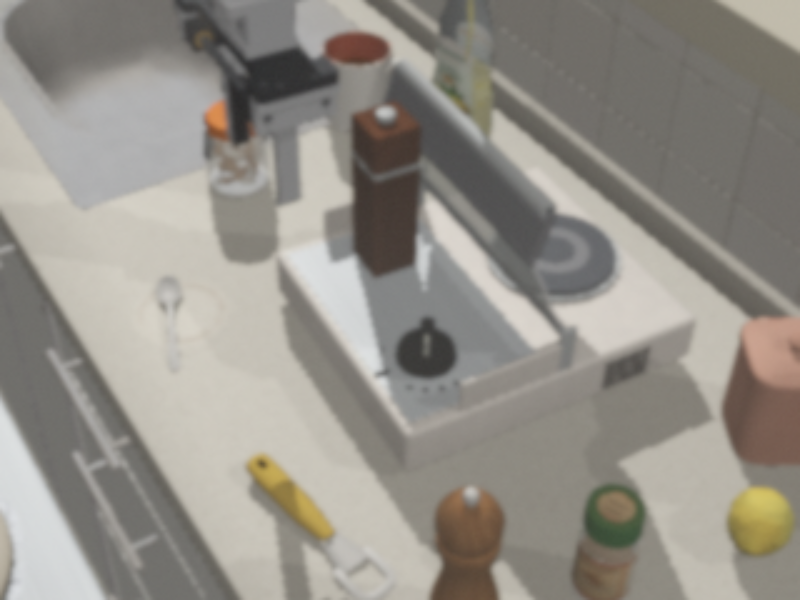

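View pics/w7.png

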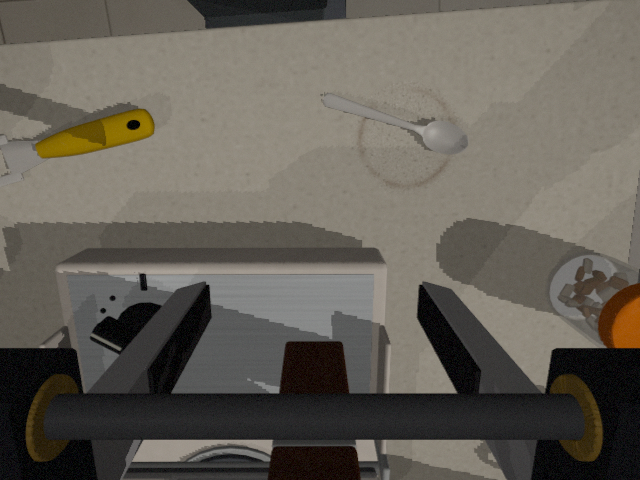

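Request:
drive_tool:
  rows:
    - [0,0,-2,0]
    - [0,0,-5,0]
    - [0,0,-8,0]
    - [0,0,-11,0]
    - [0,0,-13.7,0]
    - [0,0,-13.7,0]
    - [0,0,-13.7,0]

```text
time: 9.83
ee_pos: [0.3905, -0.0627, 0.2019]
orientation: [-0.706, 0.026, -0.024, 0.707]
ft_force: [-0.5, 0.5, 0.6]
opening: 0.0937
```

Run:
```python
from h import *
s=robot.state(); im,d=robot.read_camera("wrist"); W=cloud("wrist",d,s)
togo(hp(-140,-62),.204,-3.85)
w=lambda x,y,z:[*hp(x,y),z]
out=im[:,:,::-1].copy()
for X,c in((w(-120,-62,.096),(0,255,0)),(w(-165,-62,.062),(0,0,255)),(w(-120-28,-62,.072),(255,0,0))):
    p=proj("wrist",X,s)[0]; print(p); cv2.drawMarker(out,tuple(int(v) for v in p),c,cv2.MARKER_CROSS,14,1)
cv2.imwrite("pics/w8.png",out)
# bar top points
c=hp(-120,-62); r=np.hypot(W[...,0]-c[0],W[...,1]-c[1])
m=(d>0)&(r<.05)&(W[...,2]>.088)&(W[...,2]<.102); Q=W[m]; print(len(Q),np.median(Q[:,2]))
R=cv2.minAreaRect((Q[:,:2]*1000).astype(np.float32)); print(R)
a=YH; L=(Q[:,:2]-O)@np.array([[np.cos(a),-np.sin(a)],[np.sin(a),np.cos(a)]])*1000
print(cv2.minAreaRect(L.astype(np.float32)))
m=(d>0)&(r<.04)&(W[...,2]>.068)&(W[...,2]<.077); Q=W[m]; print("skirt",len(Q),cv2.minEnclosingCircle((Q[:,:2]*1000).astype(np.float32)),c)
```

```text
t 9.88 tcp [ 0.3906 -0.0618  0.202 ] yaw -3.98 F [0.55 0.66 0.31] op 0.0939
go [ 6.82 -0.21  0.03] turn -0.13
[315.38850062 355.18178728]
[314.96328167 282.34547346]
[315.10076621 307.27264403]
1177 0.09454166410328653
((474.5293884277344, -75.36221313476562), (49.84134292602539, 13.489473342895508), 54.771751403808594)
((-123.54821014404297, -70.01583862304688), (49.841339111328125, 13.489474296569824), 58.62171936035156)
skirt 1770 ((477.3888244628906, -71.21150970458984), 29.88295555114746) [ 0.47860784 -0.06760273]
```

View pics/w8.png

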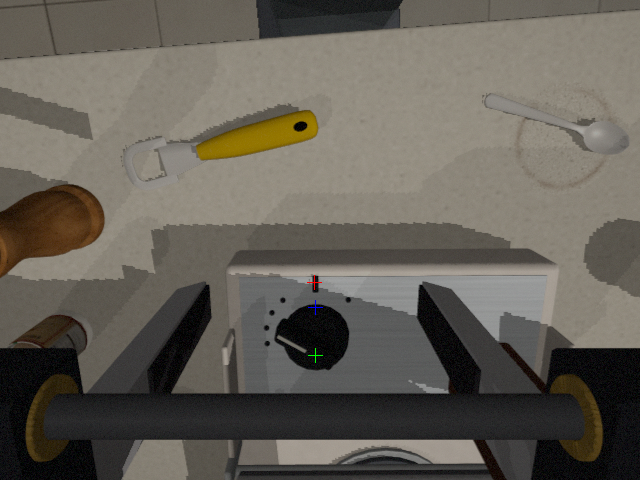

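Request:
drive_tool:
  rows:
    - [3,0,0,0]
    - [6,0,0,0]
    - [6.6,1,0,0]
    - [6.6,4,0,0]
    - [6.6,7,0,0]
    - [6.6,9.5,0,0]
    - [6.6,11,0,0]
    - [6.6,12,0,0]
    - [6.6,12.5,0,0]
    - [6.6,12.5,0,0]
    - [6.6,12.5,0,0]

```text
time: 10.8
ee_pos: [0.4568, -0.0657, 0.0779]
orientation: [-0.707, 0.024, -0.023, 0.707]
ft_force: [-0.3, -0.8, 0.1]
opening: 0.0938
```

Run:
```python
from h import *
s=robot.state(); im,d=robot.read_camera("wrist"); cv2.imwrite("pics/w9.png",im[:,:,::-1])
im,d=robot.read_camera("scene"); cv2.imwrite("pics/s9.png",cv2.resize(im[130:370,160:480,::-1],(800,600)))
togo(hp(-142,-62),.077,-3.85)
```

```text
t 10.9 tcp [ 0.4576 -0.0662  0.0786] yaw -3.84 F [0.66 0.25 0.  ] op 0.094
go [-0.09  0.16  0.  ] turn 0.01
```

View pics/w9.png

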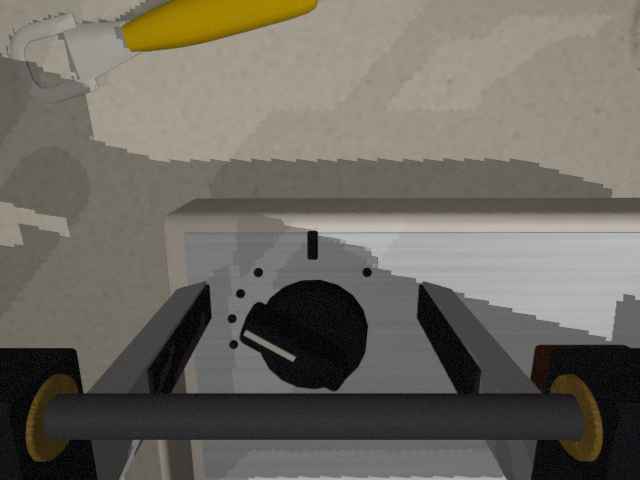

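View pics/s9.png

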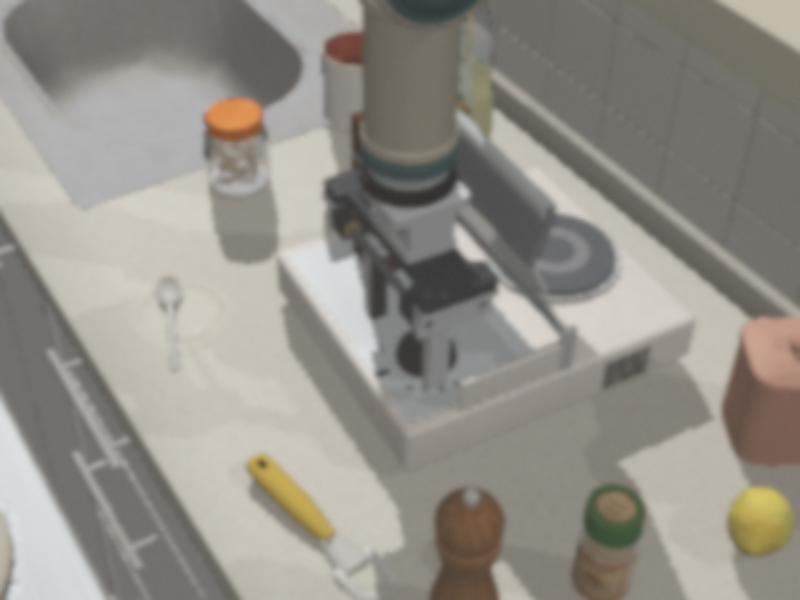

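Request:
drive_tool:
  rows:
    - [0,0.1,0,0]
    - [0,0.1,0,0]
    - [0,0.1,0,0]
    - [0,0.1,0,0]
    - [0,0.1,0,0]
    - [0,0.1,0,0]
    - [0,0.1,0,0]
    - [0,0.1,0,0]
    - [0,0.1,0,0]
    - [0,0.1,0,0]
    - [0,0.1,0,0]
    - [0,0.1,0,0]
  claw: 0
  force: 10

```text
time: 11.9
ee_pos: [0.4499, -0.0726, 0.0769]
orientation: [0.711, -0.027, 0.017, -0.702]
ft_force: [-15.9, -18.5, 11.3]
opening: 0.0375
```

Run:
```python
from h import *
togo(hp(-142,-62),.077,-3.85)
s=robot.state(); im,d=robot.read_camera("wrist"); cv2.imwrite("pics/w10.png",im[:,:,::-1])
```

```text
t 11.9 tcp [ 0.4499 -0.0726  0.0769] yaw -3.59 F [-15.86 -18.53  11.31] op 0.0375
go [ 0.63 -0.03  0.68] turn 0.26
```

View pics/w10.png

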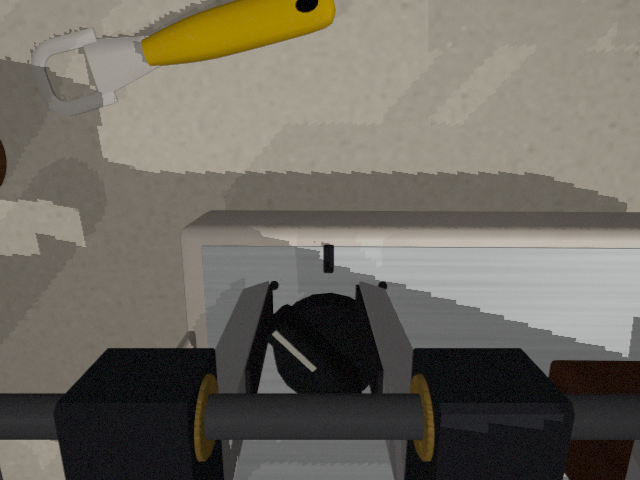

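Request:
drive_tool:
  rows:
    - [0,0,0,0]
    - [0,0,0,0]
    - [0,0,0,0]
    - [0,0,0,0]
    - [0,0,0,0]
    - [0,-1,0,0]
    - [0,-3,0,0]
    - [0,-4.5,0,0]
    - [0,-4.5,0,0]
    - [0,-4.5,0,0]
  claw: 1

```text
time: 12.78
ee_pos: [0.4579, -0.0663, 0.1223]
orientation: [0.707, -0.023, 0.025, -0.707]
ft_force: [0.6, 0.1, -0.8]
opening: 0.0939
```

```bash
cat > dial.py <<'E'
from h import *
def dial(name):
    s=robot.state(); im,d=robot.read_camera("wrist"); W=cloud("wrist",d,s); cv2.imwrite(name,im[:,:,::-1])
    a=YH; L=(W[...,:2]-O)@np.array([[np.cos(a),-np.sin(a)],[np.sin(a),np.cos(a)]])*1000
    r=np.hypot(L[...,0]+120,L[...,1]+62)
    m=(d>0)&(r<40)&(W[...,2]>.088)&(W[...,2]<.102)
    Q=L[m].astype(np.float32); print(len(Q),"bar local",cv2.minAreaRect(Q)); print("corners",cv2.boxPoints(cv2.minAreaRect(Q)).round(1).tolist())
E
python3 - <<'E'
from dial import *
dial("pics/w11.png"); togo(hp(-118,-102),.077,-3.85)
im,d=robot.read_camera("scene"); cv2.imwrite("pics/s11.png",cv2.resize(im[130:370,160:480,::-1],(800,600)))
E
```

```text
2330 bar local ((-124.24472045898438, -69.20442962646484), (50.040443420410156, 13.140487670898438), 53.12058639526367)
corners [[-144.5, -85.30000305175781], [-134.0, -93.19999694824219], [-104.0, -53.099998474121094], [-114.5, -45.20000076293945]]
t 12.83 tcp [ 0.4571 -0.0661  0.1216] yaw -3.87 F [-0.67  0.29 -0.27] op 0.0938
go [ 2.36  4.45 -4.  ] turn -0.02
```

View pics/w11.png

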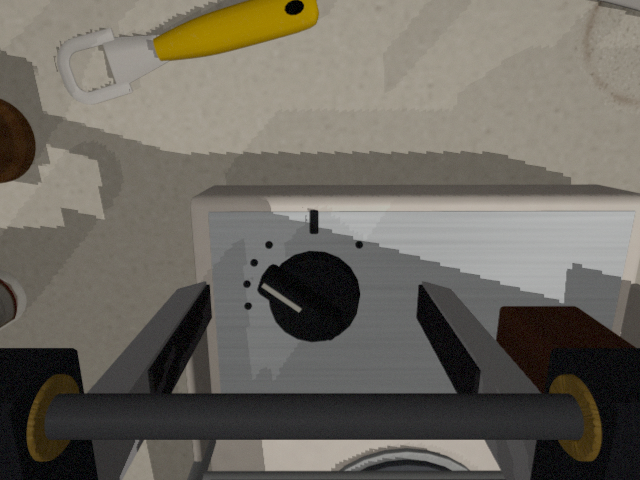

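View pics/s11.png

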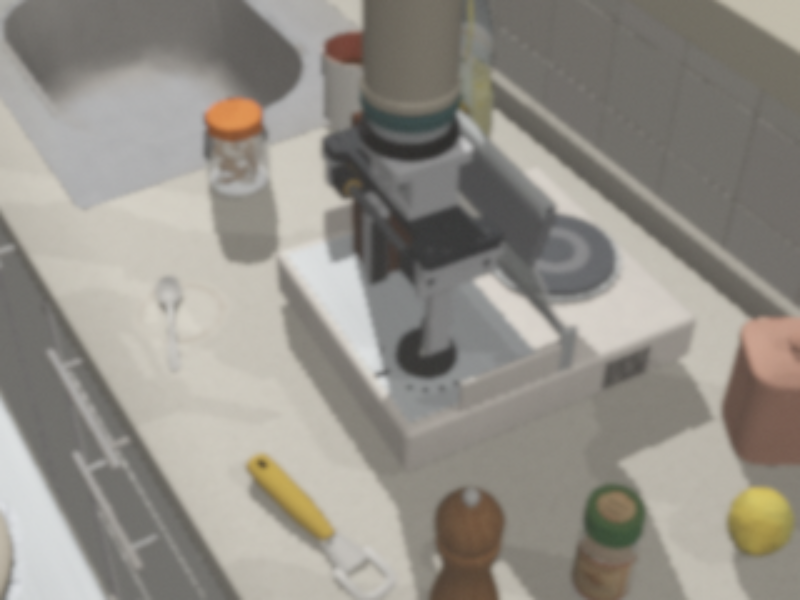

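Request:
drive_tool:
  rows:
    - [1,0,-1.5,0]
    - [2.5,0,-4.3,0]
    - [2.5,0,-4.3,0]
    - [2.5,0,-4.3,0]
    - [2.5,0,-4.3,0]
    - [2.5,0,-4.3,0]
    - [2.5,0,-4.3,0]
    - [2.5,0,-4.3,0]
    - [2.5,0,-4.3,0]
    - [2.5,0,-4.3,0]
    - [2.5,0,-4.3,0]
    - [2.5,0,-4.3,0]
  claw: 0

```text
time: 13.88
ee_pos: [0.479, -0.1109, 0.122]
orientation: [-0.707, 0.024, -0.024, 0.707]
ft_force: [-0.4, 0.1, -0.7]
opening: 0.0176
```

Run:
```python
from dial import *
dial("pics/w12.png"); togo(hp(-116,-105),.077,-3.85)
```

```text
2412 bar local ((-124.0606689453125, -69.75040435791016), (49.604942321777344, 13.294181823730469), 53.18703079223633)
corners [[-144.1999969482422, -85.5999984741211], [-133.60000610351562, -93.5999984741211], [-103.9000015258789, -53.900001525878906], [-114.5, -45.900001525878906]]
t 13.93 tcp [ 0.479 -0.111  0.122] yaw -3.88 F [ 0.62  1.25 -0.02] op 0.0134
go [0.07 4.5  0.02] turn -0.03
```

View pics/w12.png

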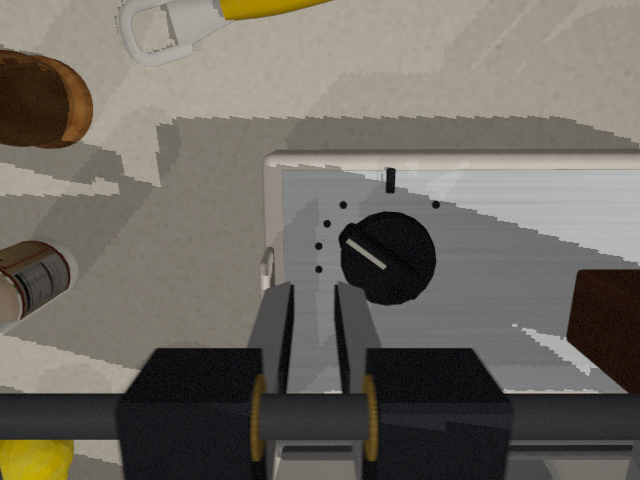

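Request:
drive_tool:
  rows:
    - [0,0,0,0]
    - [0,0,0,0]
    - [0,1.5,0,0]
    - [0,3,0,0]
    - [0,4,0,0]
    - [0,4.4,0,0]
    - [0,4.4,0,0]
    - [0,4.4,0,0]

```text
time: 14.6
ee_pos: [0.4792, -0.1111, 0.0781]
orientation: [-0.707, 0.024, -0.024, 0.707]
ft_force: [-0.5, -0.9, -0.2]
opening: 0.0005
```

Run:
```python
from dial import *
dial("pics/w13.png"); togo(hp(-116,-105),.077,-3.85)
```

```text
3980 bar local ((-125.23930358886719, -72.12788391113281), (54.72639846801758, 22.944042205810547), 66.99179077148438)
corners [[-146.5, -92.80000305175781], [-125.4000015258789, -101.80000305175781], [-104.0, -51.400001525878906], [-125.0999984741211, -42.5]]
t 14.65 tcp [ 0.4796 -0.1112  0.0785] yaw -3.88 F [0.02 0.12 0.64] op 0.0004
go [0.01 0.15 0.05] turn -0.03
```

View pics/w13.png

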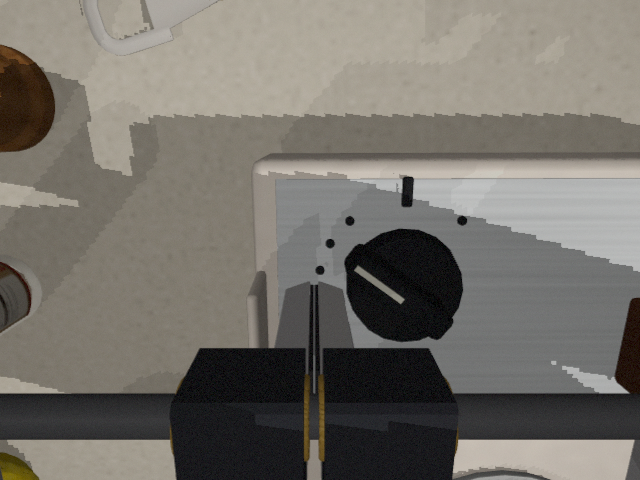

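Request:
drive_tool:
  rows:
    - [-0.2,0.1,0.2,0]
    - [-0.4,0.1,0.4,0]
    - [-0.6,0.1,0.65,0]
    - [-0.85,0.1,0.8,0]
    - [-1.1,0.1,0.95,0]
    - [-1.35,0.1,1.15,0]
    - [-1.6,0.1,1.4,0]
    - [-1.8,0.1,1.65,0]
    - [-1.9,0.1,1.8,0]
    - [-1.95,0.1,1.95,0]
    - [-1.95,0.1,1.95,0]
    - [-1.95,0.1,1.95,0]

```text
time: 15.65
ee_pos: [0.4603, -0.0898, 0.0768]
orientation: [-0.706, 0.024, -0.023, 0.707]
ft_force: [0.0, 0.2, -0.2]
opening: 0.0007
```

Run:
```python
from dial import *
dial("pics/w14.png"); togo(hp(-135.5,-85.2),.077,-3.85)
```

```text
2727 bar local ((-135.33984375, -74.616455078125), (31.403636932373047, 32.178672790527344), 9.507967948913574)
corners [[-153.5, -61.29999923706055], [-148.1999969482422, -93.0999984741211], [-117.19999694824219, -87.9000015258789], [-122.5, -56.20000076293945]]
t 15.7 tcp [ 0.4603 -0.0898  0.0767] yaw -3.87 F [-0.1  -0.45  0.19] op 0.0006
go [ 0.13 -0.03  0.02] turn -0.02
```

View pics/w14.png

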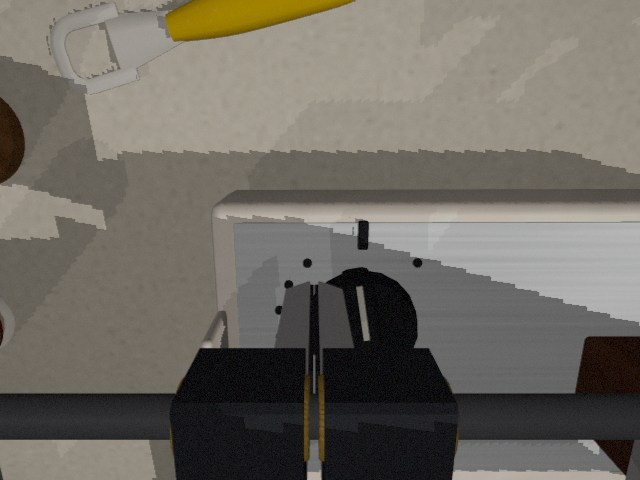

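Request:
drive_tool:
  rows:
    - [-0.05,0,0.15,0]
    - [-0.1,0,0.3,0]
    - [-0.1,0,0.3,0]
    - [-0.1,0,0.3,0]
    - [-0.1,0,-0.3,0]
    - [-0.1,0,-0.8,0]
    - [-0.1,-2,-0.8,0]
    - [-0.1,-4.5,-0.8,0]
    - [-0.1,-4.5,-0.8,0]
    - [-0.1,-4.5,-0.8,0]

```text
time: 16.53
ee_pos: [0.4604, -0.0988, 0.123]
orientation: [0.707, -0.023, 0.025, -0.706]
ft_force: [0.5, 0.8, -1.0]
opening: 0.0006
```

Run:
```python
from dial import *
dial("pics/w15.png"); togo(hp(-142,-62),.122,-3.85)
```

```text
2262 bar local ((-127.86819458007812, -62.770851135253906), (49.73896789550781, 13.258355140686035), 3.5229601860046387)
corners [[-153.10000610351562, -57.70000076293945], [-152.3000030517578, -70.9000015258789], [-102.5999984741211, -67.9000015258789], [-103.5, -54.599998474121094]]
t 16.58 tcp [ 0.4593 -0.0984  0.122 ] yaw -3.9 F [-0.87  0.45 -0.45] op 0.0003
go [-0.49 -0.    3.2 ] turn -0.05
```

View pics/w15.png

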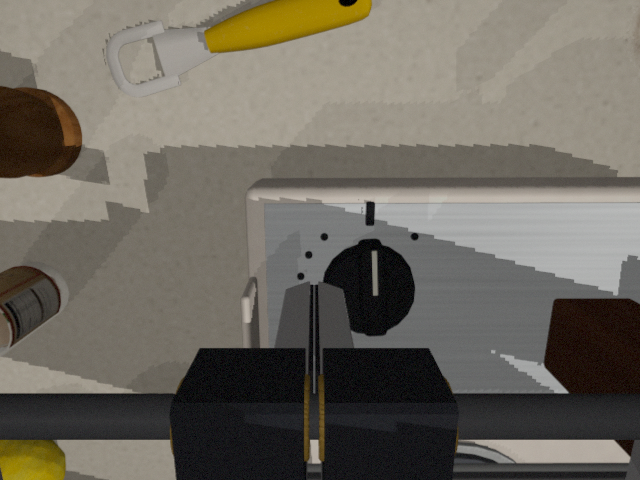

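Request:
drive_tool:
  rows:
    - [-2,-2,0,0]
    - [-5,-5,0,0]
    - [-8,-8,0,0]
    - [-8,-8,0,0]
    - [-8,-8,0,0]
    - [-8,-8,0,0]

```text
time: 17.08
ee_pos: [0.3795, -0.0927, 0.2009]
orientation: [-0.706, 0.024, -0.024, 0.707]
ft_force: [-0.6, -0.6, -0.1]
opening: 0.0004
```

Run:
```python
from dial import *
dial("pics/w16.png"); togo(hp(-142,-62),.122,-3.85)
s=robot.state(); im,d=robot.read_camera("wrist"); W=cloud("wrist",d,s)
a=YH; L=(W[...,:2]-O)@np.array([[np.cos(a),-np.sin(a)],[np.sin(a),np.cos(a)]])*1000
g=im.max(-1)
m=(g<60)&(abs(L[...,0]+158)<14)&(abs(L[...,1]+62)<10)&(W[...,2]<.07)
Q=L[m]; print("mark",len(Q),Q.mean(0),Q.min(0),Q.max(0))
m=(d>0)&(abs(L[...,0]+120)<34)&(abs(L[...,1]+62)<34)&(W[...,2]>.069)&(W[...,2]<.076)
print("skirt",cv2.minEnclosingCircle(L[m].astype(np.float32)))
im,d=robot.read_camera("scene"); cv2.imwrite("pics/s16.png",cv2.resize(im[130:370,160:480,::-1],(800,600)))
W=cloud("scene",d)
for n,c in(("jar",(.485,.322)),("spice",(.487,-.308)),("round",(.372,-.285))):
    Q=W[(d>0)&(np.hypot(W[...,0]-c[0],W[...,1]-c[1])<.06)&(W[...,2]>.07)&(W[...,2]<.2)]; print(n,np.percentile(Q,[2,50,98],axis=0).round(3).tolist())
im,d=robot.read_camera("top"); cv2.imwrite("pics/t16.png",cv2.resize(im[100:330,130:530,::-1],(800,460)))
```

```text
287 bar local ((-143.05111694335938, -62.065738677978516), (19.9469051361084, 9.332473754882812), 4.951454162597656)
corners [[-153.39999389648438, -58.29999923706055], [-152.60000610351562, -67.5999984741211], [-132.6999969482422, -65.9000015258789], [-133.5, -56.599998474121094]]
t 17.13 tcp [ 0.3796 -0.0926  0.2005] yaw -3.88 F [ 0.08 -0.27 -0.35] op 0.0004
go [7.52 7.84 3.16] turn -0.03
mark 99 [-161.1165975   -61.61691121] [-170.3506699  -64.7397523] [-144.07243536  -53.50141195]
skirt ((-137.12379455566406, -50.80055618286133), 20.136661529541016)
jar [[0.455, 0.292, 0.071], [0.474, 0.318, 0.088], [0.501, 0.353, 0.092]]
spice [[0.465, -0.331, 0.071], [0.48, -0.315, 0.102], [0.507, -0.29, 0.106]]
round [[0.348, -0.305, 0.072], [0.363, -0.293, 0.141], [0.388, -0.267, 0.166]]
```

View pics/w16.png

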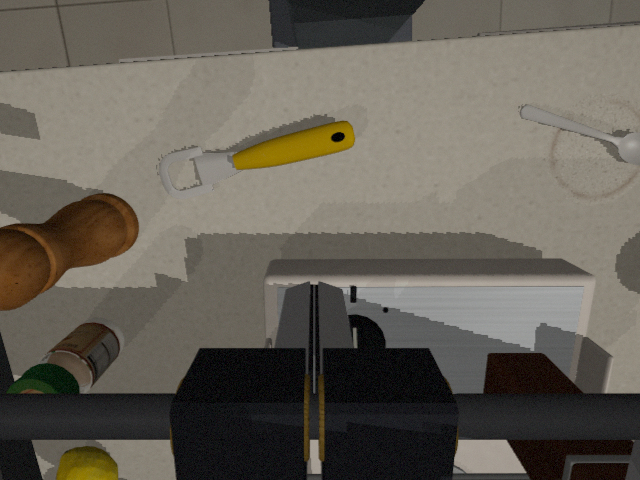

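View pics/s16.png

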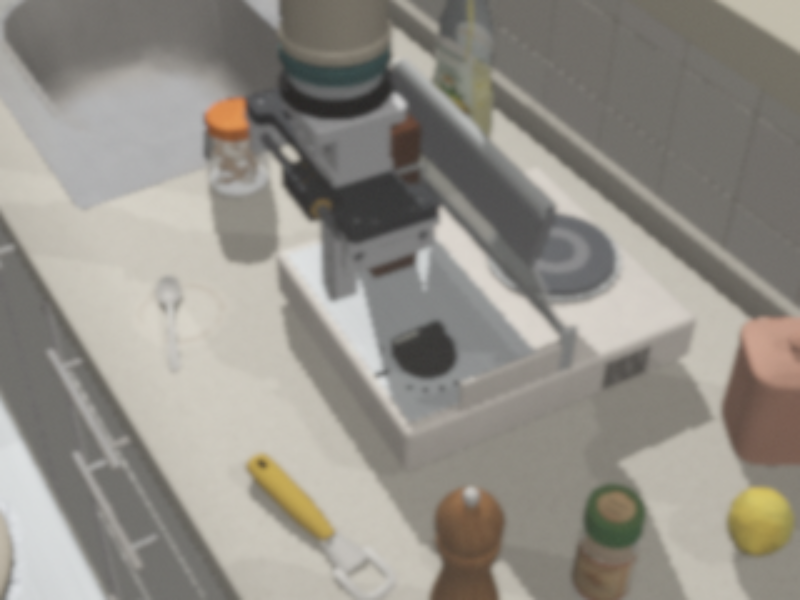

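View pics/t16.png

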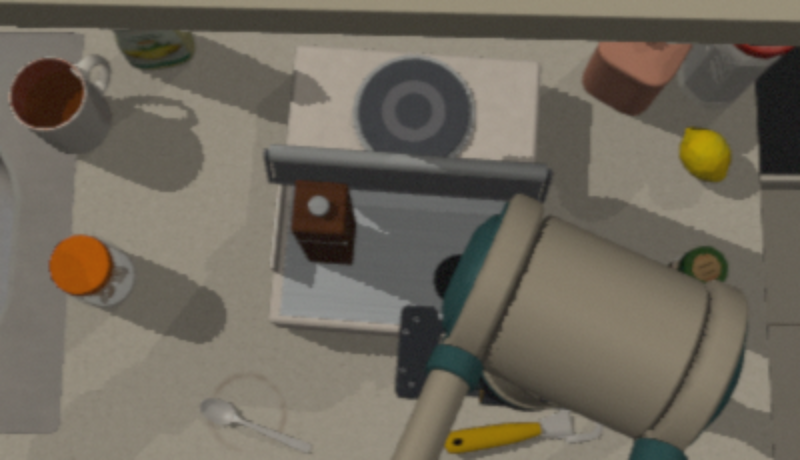

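Run:
```python
from cell import robot
print(robot.hand_in(), robot.state()["ft_force"].round(2))
```

```text
the job is handed in; nothing more can be done
the job is handed in; nothing more can be done
```

I propped the guard open with the square mill, turned the dial to the long mark, and handed the job in at about 17.3 s. The hand-in gives no verdict, so the results below are my own measurements.

**Guard and mill:** I gripped the square mill and pushed it level against the roller. I set it down at about hotplate local (-88, +75) until the wrist force showed the foot on the deck. Then I let go and backed away. The last scene and top pictures show the mill standing and the guard leaning on it, steeply open. I judged the angle and uprightness by eye and did not measure them.

**Dial:** My first try, squeezing the pointer between the jaws, jammed on its end. It turned the dial only a few degrees, with about 25 N on the wrist. I then pushed the pointer's side with the shut fingers. Measured by wrist depth, the pointer ended about 3.5° (0.06 rad) from the long mark; the limit is 0.13 rad. A later, partly hidden view read about 5°, also within the limit.

**Other objects:** The spice jar and round mill measured within about 1 mm of their starting places. The lidded jar's edges agree within about 2 mm. Its median differed by about 7 mm in x, probably because the gripper hid part of it in that view. The gripper was clear of everything at the end.

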